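# Put the long case away and clip the stacking box shut

## Task

Take the longest of the three small wooden cases out of the slotted stand and lower it, without dropping it, into the open top tier of the white three-tier box, so that it stands upright on the floor between the two low ribs. Then lower the white lid onto the box until it is fully home and fold the white clip flap on the box's front right down over the lid. Leave the short cases and everything else on the dressing table where they are.

Things in the scene. Friction and masses are not known exactly. Their poses are not given: they have to be found in the camera images.
- box: White plastic three-tier box, fixed to the table. 110 mm along its x, 74 mm along its y, 156 mm high to the rim; origin under its centre, z up. Its front is the -x face. Only the top tier is open: inside 102 mm (x) by 66 mm (y), 50 mm deep, walls 4 mm.
- box_floor (a point): Centre of the top tier's inner floor, 106 mm above the table (axes as the box): the case's origin belongs here. Two ribs 6 mm high, 4 mm thick run along y over the whole floor at x = -19 and +19 mm, 34 mm clear between them. The case fits only with its length along the box's y: 4 mm free at each end, so no room for fingers there, but 37 mm beside each long side.
- box_seat (a point): Point on the box's axis 148 mm above the table, 8 mm below the rim: the lid's origin is here when the lid is fully home.
- flap_hinge (a point): Middle of the clip flap's hinge line, on the front of the box, 68 mm from the box's axis along -x and 165 mm above the table; the hinge runs along the box's y. Two lugs beside it reach 169 mm high.
- flap_tip (a point): Middle of the clip flap's free edge, 45 mm from the hinge. The flap is a white plate 45 mm long, 40 mm wide (along the hinge), 5 mm thick.
- flap (a joint): Angle of the clip flap: 0 = down flat, pointing to the box's +x, 1.5 mm over the seated lid; 1.57 = straight up; more = leaning out to the front (at most 2.4). It stays where it is left.
- lid: White plastic lid, loose, lying on the table right way up. A round-edged plug 96 mm (x) by 60 mm (y), 8 mm deep, fits the box's mouth with 3 mm to spare on each side; above it a plate 116 x 80 x 5 mm; on top of that a central ridge handle 14 mm thick (x), 36 mm long (y), 22 mm high. Whole height 35 mm. Origin: centre of the plug's underside, z up. It fits either way round.
- stand: Light wooden slotted stand, fixed to the table: base 40 mm (x) by 128 mm (y), 6 mm thick, with four walls 8 mm thick, 40 mm long (x), rising to 42 mm above the table, at y = -60, -20, 20 and 60 mm, leaving three slots 32 mm wide, open at both ends. Origin under its centre.
- long_case: The longest wooden case: 58 mm (x) by 28 mm (y) by 34 mm high, origin under its centre, z up. It stands in one of the three slots with its length along the slot, top 40 mm above the table, lower than the walls; its ends stick out 9 mm, so there it can be gripped only by its ends.
- short_case_1: A short wooden case, 42 x 28 x 34 mm, in another slot; leave alone.
- short_case_2: The other short wooden case, 42 x 28 x 34 mm, in the remaining slot; leave alone.
- bangle: Gold-toned steel bangle lying flat, 68 mm across, 8 mm high; leave alone. Origin under its centre.
- roller: Purple hard silicone hair roller standing on end, 36 mm across, 60 mm high; leave alone.
- paperweight: Round glass paperweight, 64 mm across, 39 mm high; leave alone.
- jar: White cream jar, 54 mm across, 45 mm high; leave alone.
- perfume: Amber glass perfume bottle, 38 mm across, 100 mm high; leave alone.
There are look-alikes about, which are no part of the job. What is shaped like the box but green or red is not meant.

How it is judged (in metres and radians):
On the way, in this order (a step that is already met when the one before it is completed fails the run):
1. the long case stands on the floor of the top tier between the ribs, let go (x of long_case in the frame of box_floor between -0.008 and 0.008 m and y of long_case in the frame of box_floor between -0.009 and 0.009 m and z of long_case in the frame of box_floor between -0.003 and 0.003 m and angle between long_case's own z axis and vertical below 0.1 rad and angle between the x axis of long_case and the y axis of box, either way round below 0.2 rad and contact force between long_case and the fingers below 0.05 N), for 0.2 s.
2. the lid is fully home on the box with the case inside (x of long_case in the frame of box_floor between -0.008 and 0.008 m and y of long_case in the frame of box_floor between -0.009 and 0.009 m and z of long_case in the frame of box_floor between -0.003 and 0.003 m and angle between long_case's own z axis and vertical below 0.1 rad and angle between the x axis of long_case and the y axis of box, either way round below 0.2 rad and z of lid in the frame of box_seat between -0.003 and 0.003 m and horizontal distance between lid and box_seat below 0.006 m and angle between lid's own z axis and vertical below 0.05 rad and angle between the x axis of lid and the x axis of box, either way round below 0.1 rad), for 0.2 s.
At the end, for the whole second after the job is handed in: Case upright on the tier's floor (3 mm in height, 8 mm across, 9 mm along, 0.2 rad turn, 0.1 rad tilt); lid home (3 mm in height, 6 mm sideways, 0.05 rad tilt, 0.1 rad turn); flap below 0.12 rad; case and lid let go and at rest (all of step 2 and value of joint flap below 0.12 rad and contact force between each of long_case, lid and the fingers below 0.05 N and linear speed of each of long_case, lid below 0.02 m/s); the robot touches nothing.
It fails at once if a short case or another bystander is shifted by more than 15 mm or tipped over 0.5 rad (distance of any of short_case_1, short_case_2, bangle, roller, paperweight, jar, perfume from where it was at the start of the episode above 0.015 m or angle between any of short_case_1, short_case_2, bangle, roller, paperweight, jar, perfume's own z axis and vertical above 0.5 rad).
It fails at once if the case is dropped into the box (faster than 0.45 m/s inside it) (horizontal distance between long_case and box_floor below 0.03 m and z of long_case in the frame of box_floor below 0.05 m and linear speed of long_case above 0.45 m/s).
It fails at once if the lid is dropped onto the box (faster than 0.5 m/s in the last 30 mm) (horizontal distance between lid and box_seat below 0.03 m and z of lid in the frame of box_seat below 0.03 m and linear speed of lid above 0.5 m/s).
It also fails if it takes over 72 s, if anything falls off the work surface, if the arm or the gripper's body presses on something with over 40 N, if the wrist force passes 120 N, or if a joint passes its speed limit or range.

## Robot

A 6-joint arm with a two-finger parallel gripper is mounted at the origin on the work surface. World frame = base frame: x ahead of the robot, y to its left, z up, the work surface at z = 0. Lengths are in mm, angles in rad, forces in N, time in s.
With the tool pointing down it reaches from about 325 to 875 mm from the base axis. Payload 4.4 kg.
Tool frame: the origin (TCP) lies at the very end of the fingers, on their centre line; the grasp point (between the pads) lies 19 mm behind it; z points along the fingers, y is the line along which they close (so a half turn about z gives the same grasp; the last joint's range is limited). The gripper opens to 85 mm and grips with 20 to 120 N. Pads are 22 mm wide; open, the fingers measure 114 mm over their backs; the gripper's body (76 mm by 85 mm) begins 54 mm behind the grasp point. The pads swing forward as they close: fully open they stand 13 mm farther back than shut.
Start: joints at [1.115, 0.207, 1.542, -0, 1.393, -0.15], TCP at [172.569, 548.496, 231.282] pointing down, gripper open.
Joint ranges: [-2.73, 2.73], [-0.86, 2.22], [0.23, 2.46], [-1.11, 4.25], [0.08, 2.63], [-2.82, 2.82]. Speed limits (rad/s): [2.79, 2.79, 3.14, 3.14, 3.14, 3.14].

## Interface

Orientations are given as a unit quaternion [x, y, z, w].
In Python, from cell import read_state, optics, arm gives the robot as it stands.
- The arm moves only by the tool send_rows, never from a script. Its argument "commands" is a list of rows, each a list of 3 entries, a list of its own where there are three numbers: the shift along the tool's x, y, z in units of 25 mm (1.0 is 25 mm), then the turn, a rotation vector about the tool's x, y, z in units of 5 degrees (1.0 is 5 degrees), then the opening, from -1 (shut) to 1 (fully open). A call has 1 to 12 rows; each row is the pose to reach, as a shift and turn from the pose commanded when the call began, along the tool's axes at that moment; what a row does not reach only later rows make up. A row lasts 1/8 s, in which the tool goes at most 62.5 mm and 10.7 degrees, less where a joint would pass 70% of its speed; a pose out of reach is approached as far as the arm can. A call with a gripper value outside its range is refused whole. The fingers move at their own pace and stop on an object; the grip force is fixed at half the most. Time passes only in rows, so rows that repeat a pose let the fingers close. It gives the time, the measured TCP pose, the force, the opening and the grip force at its end, in the units of the state.
- read_state(): the state, without advancing time (a new reading comes with each control period).
- optics.snapshot(name): name is "scene" or "top" or "wrist"; returns (picture, depth): 384x512x3 uint8, red, green, blue; 384x512 float32, mm along the optical axis (not along the pixel's ray), 0 where there is no reading.
- optics.camera_info(name): a dict with "intrinsics" (3x3 intrinsics, pixels), "T" (4x4, takes a point from camera to world coordinates). Camera axes: x right, y down, z forward; pixel columns grow to the right and rows downward; lengths in mm; the calibration is good to about 2 mm. The wrist camera is an equidistant fisheye: a pixel r from the principal point sees the ray r / f radians off the axis. A picture is of the moment at which its call begins: read the wrist's pose just before it. camera_info takes no time and is no camera call; for the wrist camera it gives the pose at the moment of the call.
- arm.close_job(): hands the job in; it is judged then, once.
The state is a dict: "t": time; "joint_pos": joint angles; "joint_velocities": joint speeds; "joint_efforts": joint torques, N m; "ee_pos": TCP position; "ee_rot": TCP orientation; "ft_force": force on the tool from outside, world axes, zero at the start; "moment": the same for the moment, N m; "gripper_width": finger opening in mm; "grip_force": force on a finger pad.
Only numpy, scipy, OpenCV 4.12 (cv2) and the standard library are available. Lean on these libraries where they do the work, as an engineer would, in place of code of your own. Each camera call takes 0.05 s, during which the arm holds its last target. There are 200 camera calls.

## Working session

There is one attempt and no reset: what is moved stays moved. The work goes in short steps, Python scripts to look and compute and a tool call to move; the robot and the scene stay as the last step left them, time stands still between calls to the robot, and variables do not carry over. Pictures are saved under pics/ and viewed, at most 11 in all, crops included, and the job is handed in when it is done.

Besides the shell and the picture viewer there is one more tool, called after "Request:" as a command line: name --argument value ..., lists and objects as JSON in quotes. send_rows: Moves the arm, as the interface text tells. Its arguments: {"type":"object","properties":{"commands":{"type":"array","items":{"type":"array"}}},"required":["commands"]}

```bash
ls; mkdir -p pics; python3 - <<'E'
from cell import read_state, optics, arm
import cv2, numpy as np
s=read_state(); print(s['t'],s['ee_pos'],s['ee_rot'],s['gripper_width'])
for n in ("scene","top"):
    p,d=optics.snapshot(n); i=optics.camera_info(n)
    np.savez(f'{n}0.npz',p=p,d=d,K=i['intrinsics'],T=i['T'])
    print(n,np.round(i['intrinsics'],1),np.round(i['T'],3))
    cv2.imwrite(f'pics/{n}0.png',cv2.cvtColor(p,cv2.COLOR_RGB2BGR))
E
```

```text
pics
0.0 [172.22545462 547.78047861 230.11638976] [ 1.51821558e-01  9.88407239e-01 -1.10639403e-03 -3.47167608e-04] 85.36604385717203
scene [[351.1   0.  251.6]
 [  0.  351.1 197.8]
 [  0.    0.    1. ]] [[ 6.27000e-01  6.22000e-01 -4.70000e-01  9.25845e+02]
 [ 7.79000e-01 -5.09000e-01  3.66000e-01 -3.36810e+02]
 [-1.10000e-02 -5.96000e-01 -8.03000e-01  8.74550e+02]
 [ 0.00000e+00  0.00000e+00  0.00000e+00  1.00000e+00]]
top [[401.4   0.  260.4]
 [  0.  401.4 190. ]
 [  0.    0.    1. ]] [[-9.40000e-02 -9.75000e-01  2.02000e-01  2.70037e+02]
 [-9.96000e-01  9.10000e-02 -2.30000e-02  2.57220e+01]
 [ 4.00000e-03 -2.03000e-01 -9.79000e-01  1.28554e+03]
 [ 0.00000e+00  0.00000e+00  0.00000e+00  1.00000e+00]]
```

View pics/scene0.png

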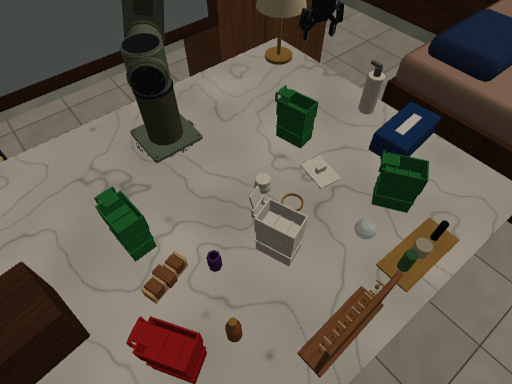

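View pics/top0.png

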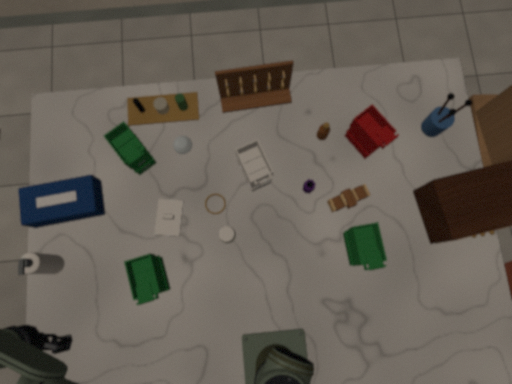

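Scene view: white box at about (280,230), with its flap at (258,202). White lid with a ridge at (320,172), stand with three cases at (165,277), roller at (214,260), jar at (263,183), bangle at (292,202), perfume at (233,329), paperweight at (366,229). In the top view the box is at (255,165), the lid at (168,217) and the stand at (348,198).

Look-alikes for the box: green at (296,117), (400,181) and (125,222), red at (168,348). I choose the white one at (280,230). The blue case with a white label at (405,130) could pass for the lid. The cases need a close crop.

```bash
python3 - <<'E'
import cv2, numpy as np
S=cv2.imread('pics/scene0.png');T=cv2.imread('pics/top0.png')
def c(I,u,v,w,h,z): return cv2.resize(I[v:v+h,u:u+w],(w*z,h*z),interpolation=cv2.INTER_CUBIC)
a=np.hstack([c(S,135,245,65,60,6),c(S,240,180,68,60+25,6)[:360]])
b=np.hstack([c(T,318,175,60,40,6),c(T,230,135,45,40,6)[:, :],c(T,150,195,28,40,6)])
W=800
f=lambda x:np.pad(x[:, :W],((0,0),(0,max(0,W-x.shape[1])),(0,0)))
cv2.imwrite('pics/crop1.png',np.vstack([f(a),f(b)]))
E
```

```text
(no output)
```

View pics/crop1.png

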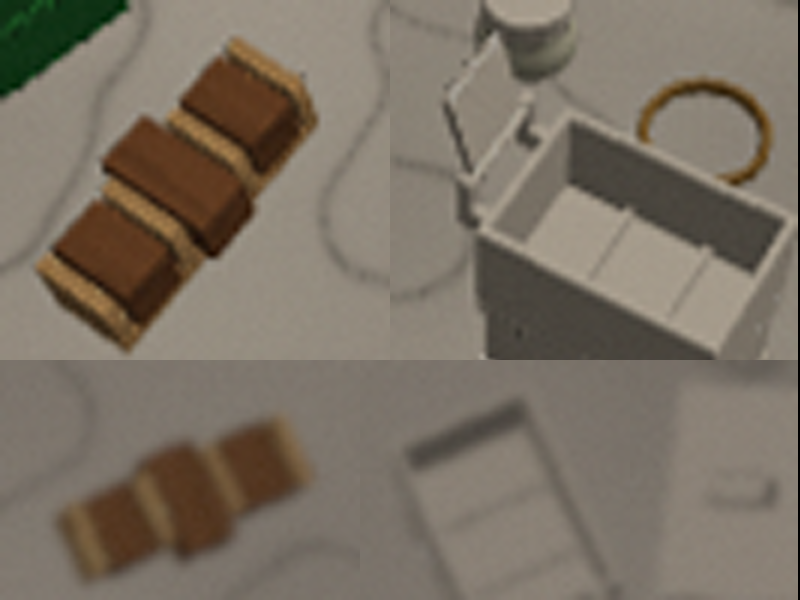

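The crop shows the middle case as the longest: it sticks out of both sides of the stand, at scene (165,273) and top (348,198). The box is open with two ribs, and its flap stands up on the jar side. Next: rough positions from depth.

```bash
cat > h.py <<'E'
import numpy as np, cv2
from scipy.spatial.transform import Rotation as R
def cloud(d,K,T,fish=False):
    v,u=np.indices(d.shape).astype(float); x=(u-K[0,2])/K[0,0]; y=(v-K[1,2])/K[1,1]
    if fish:
        r=np.hypot(x,y)+1e-9; k=np.tan(np.minimum(r,1.5))/r; x=x*k; y=y*k
    P=np.stack([x*d,y*d,d],-1)@T[:3,:3].T+T[:3,3]
    P[d<=0]=np.nan
    return P
def load(f,fish=False):
    z=np.load(f); return z['p'],cloud(z['d'],z['K'],z['T'],fish),z['K'],z['T']
def rect(xy):
    """min-area rectangle: centre, (long,short), heading of long side"""
    (c,(w,h),a)=cv2.minAreaRect(np.float32(xy))
    if w<h: w,h,a=h,w,a+90
    return np.round(c,1),np.round([w,h],1),round(((a+90)%180)-90,1)
E
python3 - <<'E'
from h import *
for n,boxes in {'scene':dict(box=(245,180,310,265),lid=(298,152,342,190),stand=(140,250,190,302),roller=(203,248,226,273),jar=(253,172,273,195),perf=(222,315,246,345)),'top':dict(box=(234,138,275,192),lid=(150,195,186,240),stand=(322,180,372,215),roller=(300,176,318,195),jar=(215,222,238,245),perf=(314,120,332,141))}.items():
    p,P,K,T=load(n+'0.npz')
    tab=P[...,2][np.isfinite(P[...,2])]; print(n,'table z',np.median(tab[abs(tab)<20]))
    for k,(a,b,c,d) in boxes.items():
        Q=P[b:d,a:c].reshape(-1,3); Q=Q[np.isfinite(Q).all(1)]
        print(k,[(lo,(q:=Q[(Q[:,2]>lo)&(Q[:,2]<hi)]).shape[0], rect(q[:,:2]) if len(q)>5 else '',np.round(np.median(q[:,2]),1) if len(q) else '') for lo,hi in {'box':[(150,160),(172,230)],'lid':[(6,20),(25,40)],'stand':[(33,50)]}.get(k,[(10,120)])])
E
```

```text
scene table z -0.026538619625512183
box [(150, 343, (array([588.8,   7.6]), array([124.8,  76.7]), 20.0), np.float64(155.0)), (172, 164, (array([525.2, -15.8]), array([42.7, 15.3]), -71.0), np.float64(194.1))]
lid [(6, 632, (array([474.7, 296.6]), array([118.5,  82.5]), -9.3), np.float64(12.7)), (25, 57, (array([475.9, 295.6]), array([37.3, 13.5]), 84.1), np.float64(32.9))]
stand [(33, 840, (array([ 479.9, -282. ]), array([128.3,  58.1]), -73.2), np.float64(39.9))]
roller [(10, 242, (array([ 529.6, -158.6]), array([35.5, 35.3]), 77.9), np.float64(56.9))]
jar [(10, 254, (array([403.5, 115.2]), array([49.4, 48.5]), 12.5), np.float64(43.0))]
perf [(10, 315, (array([ 708.4, -227.8]), array([37. , 33.5]), 62.7), np.float64(67.2))]
top table z -1.175699841455753
box [(150, 188, (array([586. ,   7.1]), array([125.5,  74.5]), 20.0), np.float64(154.2)), (172, 37, (array([522.5, -15.7]), array([40.2, 13.5]), -67.3), np.float64(206.1))]
lid [(6, 837, (array([471.8, 295.7]), array([116. ,  80.8]), -9.3), np.float64(11.5)), (25, 55, (array([471.7, 294.8]), array([35.4, 13.8]), 80.5), np.float64(33.0))]
stand [(33, 542, (array([ 476.5, -281.9]), array([127.6,  57.9]), -72.3), np.float64(38.8))]
roller [(10, 132, (array([ 525.2, -158.4]), array([36.7, 34.6]), -52.8), np.float64(57.5))]
jar [(10, 226, (array([397.5, 112.6]), array([50.4, 47.9]), -4.3), np.float64(43.0))]
perf [(10, 173, (array([ 698.5, -225.4]), array([37.1, 30.7]), 60.1), np.float64(63.9))]
```

```bash
cat >> h.py <<'E'
def to(x,y,z,psi):
    """row units from the measured pose to a downward tool at x,y,z whose y axis heads psi deg"""
    from cell import read_state
    s=read_state(); A=R.from_quat(s['ee_rot']); p=np.radians(psi)
    B=R.from_matrix(np.array([[-np.sin(p),np.cos(p),0],[np.cos(p),np.sin(p),0],[0,0,-1]]).T)
    sh=A.inv().apply(np.array([x,y,z])-s['ee_pos'])/25; tu=np.degrees((A.inv()*B).as_rotvec())/5
    Y=A.as_matrix()[:,1]
    print('shift',np.round(sh,2),'turn',np.round(tu,2),'| now',np.round(s['ee_pos'],1),'psi',round(np.degrees(np.arctan2(Y[1],Y[0])),2),'z axis',np.round(A.as_matrix()[:,2],3),'t',round(s['t'],2),'w',round(s['gripper_width'],1))
def wrist(tag):
    from cell import optics
    i=optics.camera_info('wrist'); p,d=optics.snapshot('wrist')
    np.savez(f'w_{tag}.npz',p=p,d=d,K=i['intrinsics'],T=i['T'])
    cv2.imwrite(f'pics/w_{tag}.png',cv2.cvtColor(p,cv2.COLOR_RGB2BGR))
    return p,cloud(d,i['intrinsics'],i['T'],True),i['intrinsics'],i['T']
E
python3 -c "
from h import *; to(475,295,330,-9.3)"
```

```text
shift [-14.59  -6.02  -3.98] turn [-2.000e-02  1.000e-02  1.637e+01] | now [172.3 547.9 230.2] psi 72.54 z axis [-0.001 -0.002 -1.   ] t 0.1 w 85.6
```

Request:
send_rows --commands '[[[0,0,-2],[0,0,0],1],[[-2,-1,-4],[0,0,2],1],[[-4,-1.8,-4],[0,0,4],1],[[-6,-2.5,-4],[0,0,6],1],[[-8,-3.3,-4],[0,0,8],1],[[-10,-4.1,-4],[0,0,10],1],[[-12,-5,-4],[0,0,12],1],[[-14,-5.8,-4],[0,0,14],1],[[-14.6,-6,-4],[0,0,16],1],[[-14.6,-6,-4],[0,0,16.4],1],[[-14.6,-6,-4],[0,0,16.4],1]]'

```text
t: 1.48
ee_pos: [474.9, 296.3, 330.9]
ee_rot: [0.762, 0.647, -0.0, -0.0]
ft_force: [-0.4, 0.8, -0.3]
gripper_width: 85.2
grip_force: 0.0
```

```bash
python3 - <<'E'
from h import *
p,P,K,T=wrist('lid'); print(np.round(K,1),np.round(T,3)); to(590,0,380,20)
Q=P.reshape(-1,3); Q=Q[np.isfinite(Q).all(1)]; Q=Q[np.linalg.norm(Q[:,:2]-[475,295],axis=1)<85]
for lo,hi in ((-5,5),(9,17),(26,40)):
    q=Q[(Q[:,2]>lo)&(Q[:,2]<hi)]; print(lo,len(q),rect(q[:,:2]),np.median(q[:,2]))
E
```

```text
[[297.3   0.  258. ]
 [  0.  297.3 192.2]
 [  0.    0.    1. ]] [[ 9.87000e-01 -1.55000e-01 -4.60000e-02  4.87453e+02]
 [-1.61000e-01 -9.48000e-01 -2.75000e-01  3.66227e+02]
 [-1.00000e-03  2.79000e-01 -9.60000e-01  4.74073e+02]
 [ 0.00000e+00  0.00000e+00  0.00000e+00  1.00000e+00]]
shift [-10.96   6.46  -1.96] turn [-0.01 -0.   -5.86] | now [474.8 296.6 331.1] psi -9.28 z axis [-0.001  0.    -1.   ] t 1.52 w 85.3
-5 4820 (array([474.9, 294.7]), array([169.2, 168.1]), -9.3) 0.6639657800121483
9 3440 (array([475.1, 296.2]), array([116.1,  78.7]), -9.3) 13.618713669541734
26 214 (array([475.4, 296.9]), array([35.8, 12.1]), 80.8) 35.42636052064324
```

Lid confirmed at (475.2, 296.4), heading -9.3°, plate top about 13.6 and ridge top about 35. Next, the box.

Request:
send_rows --commands '[[[-2,1.2,-1],[0,0,-1],1],[[-4,2.4,-2],[0,0,-2],1],[[-6,3.5,-2],[0,0,-3],1],[[-8,4.7,-2],[0,0,-4],1],[[-10,5.9,-2],[0,0,-5],1],[[-11,6.5,-2],[0,0,-5.9],1],[[-11,6.5,-2],[0,0,-5.9],1],[[-11,6.5,-2],[0,0,-5.9],1]]'

```text
t: 2.52
ee_pos: [590.4, -0.5, 381.4]
ee_rot: [0.573, 0.82, 0.0, -0.0]
ft_force: [0.5, -0.1, 0.2]
gripper_width: 85.4
grip_force: 0.0
```

```bash
python3 - <<'E'
from h import *
p,P,K,T=wrist('box'); to(478,-270,300,17)
c=np.array([587.,7]); h=np.radians(20); ex=np.array([np.cos(h),np.sin(h)]); ey=np.array([-ex[1],ex[0]])
Q=P.reshape(-1,3); Q=Q[np.isfinite(Q).all(1)]; L=np.c_[(Q[:,:2]-c)@ex,(Q[:,:2]-c)@ey,Q[:,2]]
q=L[(abs(L[:,2]-156)<5)&(abs(L[:,0])<62)&(abs(L[:,1])<45)]; print('rim',len(q),np.median(q[:,2]))
for a,b in ((0,-1),(0,1),(1,-1),(1,1)):
    m=q[(abs(q[:,1-a])<[45,25][1-a if False else 0])&(b*q[:,a]>(45 if a==0 else 28))]
    print('xy'[a],b,np.round(np.percentile(m[:,a],[2,50,98]),1),len(m))
print('rimrect',rect(q[q[:,0]>-57][:,:2]))
f=L[(abs(L[:,0])<47)&(abs(L[:,1])<30)&(L[:,2]<125)]; print('floor z',np.percentile(f[:,2],[5,25,50,75,95]).round(1),len(f))
r=f[f[:,2]>109.5]; print('ribs',[ (np.round(np.percentile(r[r[:,0]*b>0][:,0],[5,50,95]),1),len(r[r[:,0]*b>0])) for b in(-1,1)])
g=L[(abs(L[:,0]+75)<45)&(abs(L[:,1])<30)&(L[:,2]>172)]; print('flap',len(g),g.min(0).round(1),g.max(0).round(1)); 
print(np.round([[np.median(g[abs(g[:,2]-z)<3][:,0]),z] for z in range(175,212,6)],1))
E
```

```text
shift [-8.58 -7.94  3.25] turn [ 0.   -0.01  0.63] | now [ 5.904e+02 -3.000e-01  3.815e+02] psi 20.17 z axis [ 0.     0.001 -1.   ] t 2.58 w 85.2
rim 975 156.40184656071557
x -1 [-57.8 -49.2 -45. ] 59
x 1 [45.8 60.  61.9] 203
y -1 [-37.5 -34.8 -29.5] 304
y 1 [30.1 34.4 36.8] 270
rimrect (array([ 2.6, -0.4]), array([118.8,  74.7]), 0.0)
floor z [105.3 106.1 106.7 107.4 112.6] 2573
ribs [(array([-41.5,  -9.8,  -7.1]), 169), (array([25.5, 27.7, 29.4]), 125)]
flap 12258 [-72.9 -21.9 172.1] [-30.  20. 490.]
[[-58.7 175. ]
 [-60.5 181. ]
 [-61.8 187. ]
 [-63.4 193. ]
 [-64.7 199. ]
 [-66.3 205. ]
 [-69.2 211. ]]
```

View pics/w_box.png

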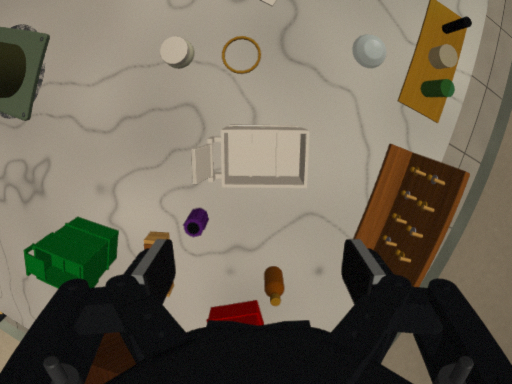

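The wrist picture shows the box at (265,157) with ribs at about (249,155) and (275,155), and the flap at (203,160) to the left, leaning outward. I'll refine the box's centre from the ribs and walls.

```bash
python3 - <<'E'
from h import *
p,P,K,T=load('w_box.npz',True)
h=np.radians(20); ex=np.array([np.cos(h),np.sin(h)]); ey=np.array([-ex[1],ex[0]])
c=np.array([587.,7])+9*ex
Q=P.reshape(-1,3); Q=Q[np.isfinite(Q).all(1)]; L=np.c_[(Q[:,:2]-c)@ex,(Q[:,:2]-c)@ey,Q[:,2]]
print('c',c)
q=L[(abs(L[:,2]-156)<4)&(abs(L[:,0])<75)&(abs(L[:,1])<45)]
print('rim rect x>-40',rect(q[q[:,0]>-40][:,:2]))
for n,m,a in (('x+',(q[:,0]>40)&(abs(q[:,1])<28),0),('x-',(q[:,0]<-40)&(q[:,0]>-57)&(abs(q[:,1])<32)&(abs(q[:,1])>25),0),('y-',(q[:,1]<-25)&(abs(q[:,0])<40),1),('y+',(q[:,1]>25)&(abs(q[:,0])<40),1)):
    print(n,np.percentile(q[m][:,a],[1,10,50,90,99]).round(1),m.sum())
f=L[(abs(L[:,0])<45)&(abs(L[:,1])<28)&(L[:,2]<120)&(L[:,2]>110.5)]
for b in (-19,19):
    r=f[abs(f[:,0]-b)<6]; s,i=np.polyfit(r[:,1],r[:,0],1); print('rib',len(r),np.percentile(r[:,0],[2,50,98]).round(1),'slope deg',np.degrees(s).round(2),'ymean',r[:,1].mean().round(1),'z',np.median(r[:,2]))
E
```

```text
c [595.45723359  10.07818129]
rim rect x>-40 (array([ 8.1, -0.5]), array([95.8, 74.2]), 0.0)
x+ [51.  51.5 53.2 54.9 55.7] 161
x- [-55.  -53.7 -52.5 -51.1 -50.6] 34
y- [-37.6 -37.3 -35.4 -33.7 -33.4] 251
y+ [32.1 33.  34.3 35.7 36.5] 215
rib 113 [-19.  -17.5 -16.1] slope deg 0.4 ymean 0.8 z 112.32918675535154
rib 114 [16.5 18.7 20.5] slope deg 0.3 ymean 0.0 z 112.35487327890823
```

Request:
send_rows --commands '[[[-2,-1.8,0],[0,0,0],1],[[-4,-3.6,0.4],[0,0,0],1],[[-6,-5.4,1.2],[0,0,0],1],[[-8,-7.2,2.4],[0,0,0.3],1],[[-8.6,-7.9,3.2],[0,0,0.6],1],[[-8.6,-7.9,3.2],[0,0,0.6],1],[[-8.6,-7.9,3.2],[0,0,0.6],1]]'

```text
t: 3.45
ee_pos: [479.6, -270.4, 302.0]
ee_rot: [0.594, 0.805, 0.0, 0.0]
ft_force: [0.3, -0.3, 0.1]
gripper_width: 85.6
grip_force: 0.0
```

```bash
python3 - <<'E'
from h import *
p,P,K,T=wrist('st'); to(478,-282,150,17)
Q=P.reshape(-1,3); C=p.reshape(-1,3).astype(float); m=np.isfinite(Q).all(1)&(np.linalg.norm(Q[:,:2]-[478,-282],axis=1)<85); Q=Q[m];C=C[m]
hsv=cv2.cvtColor(np.uint8(C)[None],cv2.COLOR_RGB2HSV)[0]
a=Q[(Q[:,2]>30)&(Q[:,2]<52)]; print('stand all',rect(a[:,:2]),len(a))
k=(Q[:,2]>34)&(Q[:,2]<50)
print('V pct',np.percentile(hsv[k][:,2],[5,25,50,75,95]),'S',np.percentile(hsv[k][:,1],[5,25,50,75,95]))
h=np.radians(17); ex=np.array([np.cos(h),np.sin(h)]); ey=np.array([-ex[1],ex[0]])
L=np.c_[(Q[:,:2]-[478,-282])@ex,(Q[:,:2]-[478,-282])@ey,Q[:,2]]
mid=k&(abs(L[:,1])<9); print('case x',np.percentile(L[mid][:,0],[0.5,5,95,99.5]).round(1),'z',np.median(L[mid][:,2]))
e=k&(abs(L[:,0])>23.5)&(abs(L[:,1])<25); print('ends y',[ np.percentile(L[e&(L[:,0]*b>0)][:,1],[1,50,99]).round(1) for b in(-1,1)], 'x',[ np.percentile(L[e&(L[:,0]*b>0)][:,0],[1,50,99]).round(1) for b in(-1,1)])
r=rect(L[k&(L[:,1]>-17)&(L[:,1]<17)&(hsv[:,2]<np.median(hsv[k][:,2])*1.15)][:,:2]);print('mid rect',r)
E
```

```text
shift [-0.41 -0.23  6.1 ] turn [0.02 0.02 0.04] | now [ 480.1 -270.4  302.6] psi 17.18 z axis [ 0.002 -0.001 -1.   ] t 3.5 w 85.8
stand all (array([ 479.8, -281.7]), array([127.9,  56.5]), -73.0) 2812
V pct [106. 119. 124. 145. 184.] S [148. 168. 201. 206. 212.]
case x [-26.  -23.3  27.   29.7] z 40.601782933754436
ends y [array([-13.6,  -0. ,  12.4]), array([-22.4,  -1. ,  13.5])] x [array([-26.2, -24.8, -24.3]), array([23.9, 26.8, 29.8])]
mid rect (array([ 1.9, -0.6]), array([56.1, 32.9]), -0.5)
```

View pics/w_st.png

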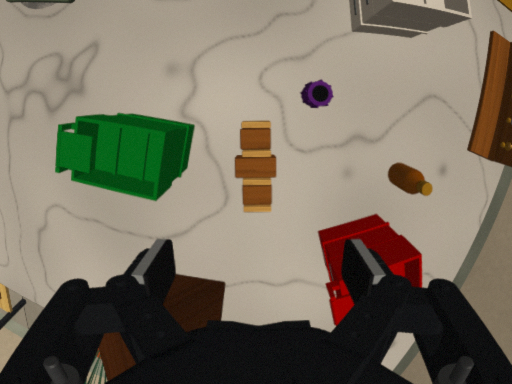

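The picture confirms the middle case at (256,166) is the longest. The green box is at (125,155) and the red box at (370,270). I'll check the clearance around the stand and work out the descent.

```bash
python3 - <<'E'
from h import *
to(479.9,-281.9,80,17); to(479.9,-281.9,6,17)
for f in (0,1):
    P=load(['w_st.npz','scene0.npz'][f],f==0)[1]; Q=P.reshape(-1,3); Q=Q[np.isfinite(Q).all(1)&(Q[:,2]>60)&(Q[:,2]<260)]
    for c,ps in (((479.9,-281.9),17),((430,-140),20)):
        D=Q[:,:2]-c; d=np.linalg.norm(D,axis=1); o=np.argsort(d)
        for lo,hi in ((-180,-90),(-90,0),(0,90),(90,180)):
            a=np.degrees(np.arctan2(D[:,1],D[:,0])); m=(a>=lo)&(a<hi); j=o[m[o]][3:4]
            print(c,lo,d[j].round(),Q[j].round())
E
```

```text
shift [-0.43 -0.16  8.9 ] turn [0.02 0.02 0.04] | now [ 480.1 -270.4  302.6] psi 17.18 z axis [ 0.002 -0.001 -1.   ] t 3.5 w 85.8
shift [-0.42 -0.17 11.86] turn [0.02 0.02 0.04] | now [ 480.1 -270.4  302.6] psi 17.18 z axis [ 0.002 -0.001 -1.   ] t 3.5 w 85.8
(479.9, -281.9) -180 [99.] [[ 381. -289.  120.]]
(479.9, -281.9) -90 [148.] [[ 607. -358.  125.]]
(479.9, -281.9) 0 [116.] [[ 520. -173.   62.]]
(479.9, -281.9) 90 [100.] [[ 380. -280.  157.]]
(430, -140) -180 [122.] [[ 378. -250.  145.]]
(430, -140) -90 [85.] [[ 513. -159.   61.]]
(430, -140) 0 [159.] [[556. -44. 155.]]
(430, -140) 90 [] []
(479.9, -281.9) -180 [99.] [[ 383. -303.  120.]]
(479.9, -281.9) -90 [151.] [[ 609. -361.  156.]]
(479.9, -281.9) 0 [119.] [[ 528. -173.   61.]]
(479.9, -281.9) 90 [99.] [[ 381. -281.   98.]]
(430, -140) -180 [122.] [[ 377. -250.   95.]]
(430, -140) -90 [89.] [[ 518. -153.   60.]]
(430, -140) 0 [144.] [[528. -35. 209.]]
(430, -140) 90 [363.] [[ 92.  -9. 258.]]
```

Request:
send_rows --commands '[[[-0.4,-0.2,2],[0,0,0],1],[[-0.4,-0.2,4],[0,0,0],1],[[-0.4,-0.2,6],[0,0,0],1],[[-0.4,-0.2,8],[0,0,0],1],[[-0.4,-0.2,8.9],[0,0,0],1],[[-0.4,-0.2,8.9],[0,0,0],1],[[-0.4,-0.2,8.9],[0,0,0],1]]'

```text
t: 4.38
ee_pos: [479.2, -283.0, 80.9]
ee_rot: [0.594, 0.805, -0.0, 0.002]
ft_force: [-0.0, 0.2, 0.3]
gripper_width: 85.6
grip_force: 0.0
```

```bash
python3 - <<'E'
from h import *
p,P,K,T=wrist('st2'); to(479.9,-281.9,6,17)
Q=P.reshape(-1,3); m=np.isfinite(Q).all(1); Q=Q[m]
h=np.radians(17); ex=np.array([np.cos(h),np.sin(h)]); ey=np.array([-ex[1],ex[0]])
L=np.c_[(Q[:,:2]-[479.9,-281.9])@ex,(Q[:,:2]-[479.9,-281.9])@ey,Q[:,2]]
e=(L[:,2]>34)&(L[:,2]<46)&(abs(L[:,1])<8)&(abs(L[:,0])<40); print('x',np.percentile(L[e][:,0],[1,50,99]).round(1),np.median(L[e][:,2]))
e=(L[:,2]>34)&(L[:,2]<46)&(abs(L[:,1])<25)&(abs(L[:,0])<34)&(abs(L[:,0])>23.5); print('y',[np.percentile(L[e&(b*L[:,0]>0)][:,1],[2,50,98]).round(1) for b in(-1,1)],e.sum())
E
```

```text
shift [0.06 0.04 3.01] turn [0.03 0.04 0.02] | now [ 479.2 -283.4   81.2] psi 17.12 z axis [ 0.004 -0.003 -1.   ] t 4.42 w 85.2
x [-28.1  -0.1  28.2] 40.633647710717526
y [array([-13.1,   1.4,  13.1]), array([-12.2,   1.4,  13.9])] 609
```

View pics/w_st2.png

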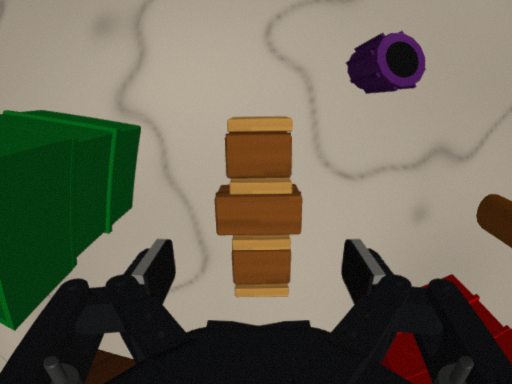

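The middle case is centred at (258,212) between the fingers, with its ends clear of the walls. Descend and grip.

Request:
send_rows --commands '[[[0.06,0,1.2],[0,0,0],1],[[0.06,0,2.2],[0,0,0],1],[[0.06,0,3],[0,0,0],1],[[0.06,0,3],[0,0,0],1],[[0.06,0,3],[0,0,0],-1],[[0.06,0,3],[0,0,0],-1],[[0.06,0,3],[0,0,0],-1],[[0.06,0,3],[0,0,0],-1],[[0.06,0,3],[0,0,0],-1],[[0.06,0,3],[0,0,0],-1]]'

```text
t: 5.68
ee_pos: [478.4, -282.7, 6.0]
ee_rot: [0.595, 0.804, -0.0, 0.002]
ft_force: [0.5, 0.7, 6.0]
gripper_width: 57.1
grip_force: 65.0
```

Request:
send_rows --commands '[[[0,0,-0.5],[0,0,0],-1],[[0,0,-1.2],[0,0,0],-1],[[0,0,-2],[0,0,0],-1],[[0,0,-3],[0,0,0],-1],[[0,0,-4],[0,0,0],-1],[[0,0,-4],[0,0,0],-1]]'

```text
t: 6.42
ee_pos: [478.3, -282.5, 107.0]
ee_rot: [0.595, 0.804, -0.0, 0.003]
ft_force: [0.8, 1.0, 0.1]
gripper_width: 57.6
grip_force: 64.5
```

```bash
python3 - <<'E'
from h import *
to(430,-140,110,-70); to(430,-140,2,-70)
E
```

```text
shift [ 6.02 -0.18 -0.15] turn [7.000e-02 1.000e-02 1.741e+01] | now [ 478.3 -282.5  107. ] psi 17.04 z axis [ 0.005 -0.004 -1.   ] t 6.42 w 57.6
shift [ 6.04 -0.19  4.17] turn [7.000e-02 1.000e-02 1.741e+01] | now [ 478.3 -282.5  107. ] psi 17.04 z axis [ 0.005 -0.004 -1.   ] t 6.42 w 57.6
```

Request:
send_rows --commands '[[[1,0,0],[0,0,1.5],-1],[[2.2,0,0],[0,0,3.5],-1],[[3.4,0,0],[0,0,5.5],-1],[[4.6,-0.1,0],[0,0,7.5],-1],[[5.5,-0.1,0],[0,0,9.5],-1],[[6,-0.2,0],[0,0,11.5],-1],[[6,-0.2,0],[0,0,13.5],-1],[[6,-0.2,0],[0,0,15.5],-1],[[6,-0.2,0.8],[0.1,0,17],-1],[[6,-0.2,2],[0.1,0,17.4],-1],[[6,-0.2,3.2],[0.1,0,17.4],-1],[[6,-0.2,3.6],[0.1,0,17.4],-1]]'

```text
t: 7.92
ee_pos: [425.4, -138.0, 11.4]
ee_rot: [0.985, 0.174, -0.005, -0.004]
ft_force: [-0.5, -0.4, -0.7]
gripper_width: 57.4
grip_force: 64.6
```

```bash
python3 - <<'E'
from h import *
to(430,-140,2,-70)
E
```

```text
shift [0.15 0.14 0.37] turn [-0.12  0.11  0.01] | now [ 425.4 -138.    11.4] psi -69.97 z axis [-0.012  0.007 -1.   ] t 7.92 w 57.4
```

Request:
send_rows --commands '[[[0,0,0.2],[-0.1,0.1,0],-1],[[0,0,0.3],[-0.1,0.1,0],-1],[[0,0,0.38],[-0.1,0.1,0],-1],[[0,0,0.38],[-0.1,0.1,0],-1]]'

```text
t: 8.43
ee_pos: [428.3, -139.6, 4.8]
ee_rot: [0.985, 0.174, 0.002, 0.002]
ft_force: [-0.7, 0.1, -0.1]
gripper_width: 57.4
grip_force: 64.6
```

Request:
send_rows --commands '[[[0,0,0.08],[0,0,0],-1],[[0,0,0.14],[0,0,0],-1],[[0,0,0.14],[0,0,0],-1],[[0,0,0.14],[0,0,0],-1]]'

```text
t: 8.93
ee_pos: [427.8, -139.4, 0.7]
ee_rot: [0.985, 0.174, 0.002, 0.001]
ft_force: [1.1, -0.0, -0.8]
gripper_width: 57.0
grip_force: 64.6
```

Request:
send_rows --commands '[[[0,0,0],[0,0,0],0.6],[[0,0,0],[0,0,0],1],[[0,0,0],[0,0,0],1],[[0,0,-0.6],[0,0,0],1],[[0,0,-1.8],[0,0,0],1],[[0,0,-3.4],[0,0,-1],1],[[0,0,-5],[0,0,-3],1],[[0,0,-5],[0,0,-5],1]]'

```text
t: 9.93
ee_pos: [430.5, -140.9, 130.9]
ee_rot: [0.923, 0.386, 0.005, 0.006]
ft_force: [0.3, -0.1, -0.3]
gripper_width: 85.7
grip_force: 0.0
```

```bash
python3 - <<'E'
from h import *
to(428,-140,125,20)
E
```

```text
shift [-0.05 -0.1   0.23] turn [  0.17   0.04 -12.93] | now [ 430.5 -140.9  130.9] psi -44.63 z axis [ 0.013 -0.007 -1.   ] t 9.93 w 85.7
```

Request:
send_rows --commands '[[[0,0,0],[0,0,-2],1],[[0,0,0],[0,0,-4],1],[[0,0,0],[0,0,-6],1],[[0,0,0],[0,0,-8],1],[[0,0,0],[0,0,-10],1],[[0,0,0],[0,0,-12],1],[[0,0,0],[0,0,-13],1],[[0,0,0],[0,0,-13],1],[[0,0,0],[0,0,-13],1]]'

```text
t: 11.05
ee_pos: [427.5, -139.2, 126.3]
ee_rot: [0.574, 0.819, 0.001, 0.003]
ft_force: [0.2, 0.2, 0.1]
gripper_width: 85.3
grip_force: 0.0
```

```bash
cat >> h.py <<'E'
def find(P,c,lo,hi,rad=50):
    Q=P.reshape(-1,3); Q=Q[np.isfinite(Q).all(1)]; Q=Q[(Q[:,2]>lo)&(Q[:,2]<hi)&(np.hypot(*(Q[:,:2]-c).T)<rad)]
    print(len(Q),rect(Q[:,:2]),'z',np.median(Q[:,2]).round(1)); return rect(Q[:,:2])[0]
E
python3 - <<'E'
from h import *
p,P,K,T=wrist('c'); c=find(P,(428,-139),25,45); to(*c,60,20); to(*c,10,20)
E
```

```text
2255 (array([ 428.9, -139.1]), array([58.2, 28. ]), -70.0) z 34.6
shift [-0.01  0.05  2.65] turn [ 0.04  0.04 -0.  ] | now [ 427.4 -139.2  126.2] psi 19.98 z axis [ 0.005 -0.002 -1.   ] t 11.1 w 85.5
shift [-0.    0.04  4.65] turn [ 0.04  0.04 -0.  ] | now [ 427.4 -139.2  126.2] psi 19.98 z axis [ 0.005 -0.002 -1.   ] t 11.1 w 85.5
```

The case stands on the table at (428.9, -139.1), heading -70°. I'll regrip it by its long sides.

Request:
send_rows --commands '[[[0,0.04,1.5],[0,0,0],1],[[0,0.04,3],[0,0,0],1],[[0,0.04,4.2],[0,0,0],1],[[0,0.04,4.64],[0,0,0],1],[[0,0.04,4.64],[0,0,0],1],[[0,0.04,4.64],[0,0,0],-1],[[0,0.04,4.64],[0,0,0],-1],[[0,0.04,4.64],[0,0,0],-1],[[0,0.04,4.64],[0,0,0],-1],[[0,0.04,4.64],[0,0,0],-1],[[0,0.04,4.64],[0,0,0],-1],[[0,0.04,4.64],[0,0,0],-1]]'

```text
t: 12.6
ee_pos: [429.7, -139.6, 10.7]
ee_rot: [0.573, 0.819, 0.001, 0.003]
ft_force: [-0.7, 0.3, 5.9]
gripper_width: 26.6
grip_force: 60.5
```

```bash
python3 - <<'E'
from h import *
to(428,-139,230,20)
E
```

```text
shift [ 0.   -0.02 -8.77] turn [0.05 0.05 0.01] | now [ 429.7 -139.6   10.7] psi 20.04 z axis [ 0.006 -0.003 -1.   ] t 12.6 w 26.6
```

Request:
send_rows --commands '[[[0,0,-1],[0,0,0],-1],[[0,0,-3],[0,0,0],-1],[[0,0,-5],[0,0,0],-1],[[0,0,-7],[0,0,0],-1],[[0,0,-9],[0,0,0],-1],[[0,0,-10.2],[0,0,0],-1],[[0,0,-10.2],[0,0,0],-1],[[0,0,-10.2],[0,0,0],-1]]'

```text
t: 13.6
ee_pos: [426.7, -138.1, 263.1]
ee_rot: [0.573, 0.819, 0.0, 0.001]
ft_force: [-0.1, -1.1, -1.9]
gripper_width: 26.7
grip_force: 59.7
```

```bash
python3 - <<'E'
from h import *
to(596.2,9.1,260,20)
E
```

```text
shift [3.21 8.38 0.13] turn [0.02 0.01 0.01] | now [ 426.7 -138.1  263.1] psi 20.03 z axis [ 0.002 -0.    -1.   ] t 13.6 w 26.7
```

Request:
send_rows --commands '[[[0.5,1.4,0],[0,0,0],-1],[[1.2,3.2,0],[0,0,0],-1],[[2,5,0],[0,0,0],-1],[[2.6,6.8,0],[0,0,0],-1],[[3.1,8,0],[0,0,0],-1],[[3.21,8.38,0.1],[0,0,0],-1],[[3.21,8.38,0.1],[0,0,0],-1],[[3.21,8.38,0.1],[0,0,0],-1]]'

```text
t: 14.6
ee_pos: [595.9, 7.8, 261.8]
ee_rot: [0.574, 0.819, -0.0, 0.001]
ft_force: [-0.0, -0.8, -0.8]
gripper_width: 27.0
grip_force: 59.7
```

```bash
cat > box.py <<'E'
from h import *
def look(tag,c0=(596,9.75)):
    p,P,K,T=wrist(tag)
    h=np.radians(20); ex=np.array([np.cos(h),np.sin(h)]); ey=np.array([-ex[1],ex[0]])
    Q=P.reshape(-1,3); Q=Q[np.isfinite(Q).all(1)]; return np.c_[(Q[:,:2]-c0)@ex,(Q[:,:2]-c0)@ey,Q[:,2]]
def edges(L,lo,hi,lx=75,ly=50):
    q=L[(L[:,2]>lo)&(L[:,2]<hi)&(abs(L[:,0])<lx)&(abs(L[:,1])<ly)]
    print(lo,hi,'n',len(q),'x',np.percentile(q[:,0],[1,50,99]).round(1),'y',np.percentile(q[:,1],[1,50,99]).round(1),'z',np.median(q[:,2]).round(1),rect(q[:,:2])); return q
E
python3 - <<'E'
from box import *
L=look('b2'); q=edges(L,152,160,57,45); edges(L,108,116,30,30); edges(L,272,292,30,60)
print('y- ',np.percentile(q[(q[:,1]<-25)][:,1],[2,50,98]).round(1),'y+',np.percentile(q[(q[:,1]>25)][:,1],[2,50,98]).round(1),'x+',np.percentile(q[(q[:,0]>42)&(abs(q[:,1])<25)][:,0],[2,50,98]).round(1))
to(596.2,9.1,170,20); to(596.2,9.1,118,20)
E
```

```text
152 160 n 1792 x [-54.8   1.   55. ] y [-36.7  18.1  37.4] z 156.4 (array([-0. ,  0.2]), array([111. ,  74.7]), -0.4)
108 116 n 362 x [-27.4  -4.8  23.1] y [-11.6   7.2  26. ] z 112.4 (array([-0.5,  4.5]), array([58.1, 43.6]), -0.4)
272 292 n 7871 x [-24.9   0.1  25.1] y [-28.7   5.5  27.5] z 285.6 (array([2. , 0.1]), array([62.6, 50.3]), -67.6)
y-  [-36.9 -33.4 -25.9] y+ [26.  35.1 37.4] x+ [51.  52.7 55.2]
shift [0.06 0.01 3.69] turn [ 0.02  0.03 -0.01] | now [596.2   7.7 262.4] psi 19.97 z axis [ 0.003 -0.002 -1.   ] t 14.65 w 26.5
shift [0.07 0.01 5.77] turn [ 0.02  0.03 -0.01] | now [596.2   7.7 262.4] psi 19.97 z axis [ 0.003 -0.002 -1.   ] t 14.65 w 26.5
```

View pics/w_b2.png

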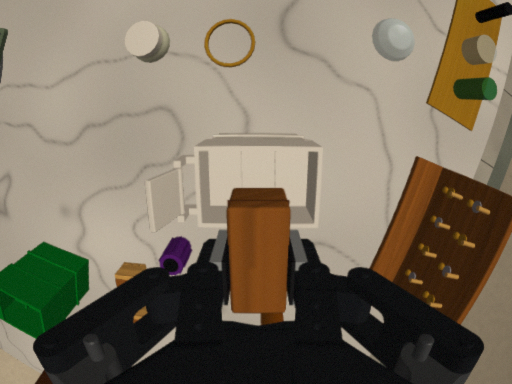

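The picture shows the case held at (258,245), above the box mouth at (258,183), aligned with it. The box is centred within 0.2 mm of the estimate. Lower the case.

Request:
send_rows --commands '[[[0.04,0.01,1],[0,0,0.08],-1],[[0.04,0.01,2.2],[0,0,0.08],-1],[[0.04,0.01,3.2],[0,0,0.08],-1],[[0.04,0.01,3.7],[0,0,0.08],-1],[[0.04,0.01,3.7],[0,0,0.08],-1],[[0.04,0.01,3.7],[0,0,0.08],-1]]'

```text
t: 15.4
ee_pos: [598.2, 9.1, 171.7]
ee_rot: [0.576, 0.817, 0.001, 0.003]
ft_force: [1.0, 1.2, -0.3]
gripper_width: 27.1
grip_force: 59.7
```

```bash
python3 - <<'E'
from box import *
L=look('b3'); q=edges(L,151,159,70,45)
to(596.2,9.0,118,19.7)
q=L[(L[:,2]>183)&(L[:,2]<203)&(abs(L[:,0])<10)]; print('case y',np.percentile(q[:,1],[1,99]).round(1),np.median(q[:,2]))
E
```

```text
151 159 n 3872 x [-66.2  -5.1  54.9] y [-31.5  29.6  37.4] z 156.3 (array([-7.1,  2.2]), array([125.4,  71. ]), -0.2)
shift [ 0.03 -0.1   2.16] turn [ 0.07  0.05 -0.02] | now [598.4   9.2 171.9] psi 19.63 z axis [ 0.007 -0.002 -1.   ] t 15.45 w 26.9
case y [-28.5  28.1] 195.45106523250215
```

Request:
send_rows --commands '[[[0.02,-0.09,0.2],[0.06,0.05,0],-1],[[0.02,-0.09,0.5],[0.06,0.05,0],-1],[[0.02,-0.09,0.8],[0.06,0.05,0],-1],[[0.02,-0.09,1.1],[0.06,0.05,0],-1],[[0.02,-0.09,1.4],[0.06,0.05,0],-1],[[0.02,-0.09,1.6],[0.06,0.05,0],-1],[[0.02,-0.09,1.6],[0.06,0.05,0],-1]]'

```text
t: 16.32
ee_pos: [594.8, 9.2, 129.5]
ee_rot: [0.576, 0.817, -0.001, -0.002]
ft_force: [0.7, 0.9, -0.7]
gripper_width: 27.1
grip_force: 59.7
```

```bash
python3 - <<'E'
from box import *
L=look('b4'); to(596.2,9.0,117,19.7)
q=L[(L[:,2]>140)&(L[:,2]<160)&(abs(L[:,0])<10)&(abs(L[:,1])<31)]; print('case y',np.percentile(q[:,1],[1,99]).round(1),np.median(q[:,2]))
E
```

```text
shift [-0.02  0.04  0.52] turn [-0.03 -0.02 -0.01] | now [595.1   9.1 130. ] psi 19.63 z axis [-0.003  0.001 -1.   ] t 16.38 w 26.6
case y [-27.5  29.1] 153.30681162945382
```

Request:
send_rows --commands '[[[-0.02,0.04,0.15],[-0.03,-0.02,0],-1],[[-0.02,0.04,0.3],[-0.03,-0.02,0],-1],[[-0.02,0.04,0.42],[-0.03,-0.02,0],-1],[[-0.02,0.04,0.48],[-0.03,-0.02,0],-1],[[-0.02,0.04,0.48],[-0.03,-0.02,0],-1]]'

```text
t: 17.0
ee_pos: [596.2, 9.0, 118.0]
ee_rot: [0.576, 0.817, 0.0, 0.0]
ft_force: [0.5, 1.1, 0.3]
gripper_width: 26.8
grip_force: 59.7
```

Request:
send_rows --commands '[[[0,0,0.04],[0,0,0],-1],[[0,0,0.06],[0,0,0],-1],[[0,0,0.06],[0,0,0],-1]]'

```text
t: 17.38
ee_pos: [596.4, 8.9, 116.9]
ee_rot: [0.576, 0.817, 0.0, 0.0]
ft_force: [-0.1, -0.5, 0.3]
gripper_width: 26.9
grip_force: 59.9
```

Request:
send_rows --commands '[[[0,0,0],[0,0,0],-0.3],[[0,0,0],[0,0,0],-0.2],[[0,0,0],[0,0,0],-0.1],[[0,0,0],[0,0,0],0],[[0,0,0],[0,0,0],0],[[0,0,0],[0,0,0],0]]'

```text
t: 18.12
ee_pos: [596.3, 9.0, 116.7]
ee_rot: [0.576, 0.817, 0.0, 0.0]
ft_force: [-0.4, 0.1, -0.4]
gripper_width: 42.5
grip_force: 0.0
```

Request:
send_rows --commands '[[[0,0,-0.4],[0,0,0],0],[[0,0,-1.2],[0,0,0],0],[[0,0,-2.4],[0,0,0],0],[[0,0,-4],[0,0,0],0],[[0,0,-6],[0,0,0],0],[[0,0,-8],[0,0,0],0],[[0,0,-10],[0,0,0],0.5],[[0,0,-10],[0,0,0],1],[[0,0,-10],[0,0,0],1]]'

```text
t: 19.25
ee_pos: [595.9, 9.0, 366.9]
ee_rot: [0.576, 0.817, 0.0, 0.0]
ft_force: [-1.3, -0.9, -0.9]
gripper_width: 85.7
grip_force: 0.0
```

```bash
python3 - <<'E'
from box import *
L=look('b5'); q=edges(L,130,146,26,36); edges(L,104,110,16,31); to(475.2,296.4,330,-9.3)
edges(L,152,160,58,45)
E
```

```text
130 146 n 1113 x [-21.3   0.6  21.1] y [-33.6  -4.2  28.7] z 140.5 (array([ 0.3, -2.4]), array([62.6, 51.8]), 89.7)
104 110 n 103 x [-16.  -14.5  15.8] y [-29.3   6.   28.2] z 106.6 (array([-0.1, -1.3]), array([58.9, 31.8]), 90.0)
shift [12.44 -0.66  1.43] turn [-0.02 -0.    5.79] | now [595.4   9.1 365.5] psi 19.64 z axis [-0.001  0.    -1.   ] t 19.3 w 85.3
152 160 n 1058 x [-54.8  -0.   54.8] y [-36.7  -1.4  37.6] z 156.4 (array([-0. ,  0.5]), array([110.4,  74.6]), -0.5)
```

View pics/w_b5.png

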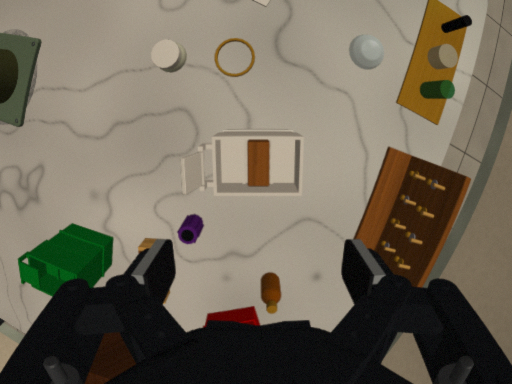

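The case stands between the ribs, at image (258,163) with its top at 140.5, and is released. Now the lid.

Request:
send_rows --commands '[[[2,0,0],[0,0,1],1],[[4,-0.2,0],[0,0,2],1],[[6,-0.3,0],[0,0,3],1],[[8,-0.4,1],[0,0,4],1],[[10,-0.5,2.5],[0,0,5],1],[[12,-0.6,4.5],[0,0,5.8],1],[[12.4,-0.66,6.5],[0,0,5.8],1],[[12.4,-0.66,8.6],[0,0,5.8],1],[[12.4,-0.66,9],[0,0,5.8],1],[[12.4,-0.66,9],[0,0,5.8],1]]'

```text
t: 20.55
ee_pos: [476.2, 295.0, 141.1]
ee_rot: [0.763, 0.647, -0.001, 0.0]
ft_force: [0.7, 0.0, -0.1]
gripper_width: 84.9
grip_force: 0.0
```

```bash
python3 - <<'E'
from h import *
p,P,K,T=wrist('l2'); c=find(P,(475,296),26,42); find(P,(475,296),9,18,80); to(*c,60,-9.3); to(*c,17,-9.3)
E
```

```text
664 (array([475.5, 296.6]), array([35.8, 14. ]), 80.8) z 35.5
9230 (array([474.9, 296.8]), array([117. ,  80.5]), -9.4) z 13.6
shift [ 0.03 -0.1   3.31] turn [ 0.03 -0.01 -0.02] | now [477.6 295.5 142.9] psi -9.4 z axis [ 0.002  0.001 -1.   ] t 20.6 w 85.5
shift [ 0.02 -0.1   5.03] turn [ 0.03 -0.01 -0.02] | now [477.6 295.5 142.9] psi -9.4 z axis [ 0.002  0.001 -1.   ] t 20.6 w 85.5
```

Request:
send_rows --commands '[[[0.03,-0.08,1.2],[0,0,0],1],[[0.03,-0.08,2.6],[0,0,0],1],[[0.03,-0.08,3.8],[0,0,0],0.5],[[0.03,-0.08,4.6],[0,0,0],0],[[0.03,-0.08,5],[0,0,0],-0.1],[[0.03,-0.08,5],[0,0,0],-0.1],[[0.03,-0.08,5],[0,0,0],-0.1]]'

```text
t: 21.48
ee_pos: [476.3, 297.0, 18.3]
ee_rot: [0.763, 0.647, 0.002, 0.001]
ft_force: [0.0, -0.7, 0.1]
gripper_width: 38.4
grip_force: 0.0
```

```bash
python3 - <<'E'
from h import *
to(475.3,296.6,17,-9.35)
E
```

```text
shift [-0.02 -0.04  0.05] turn [ 0.04 -0.02 -0.01] | now [476.3 297.   18.3] psi -9.38 z axis [ 0.004  0.001 -1.   ] t 21.48 w 38.4
```

Request:
send_rows --commands '[[[-0.02,-0.04,0.04],[0.04,-0.02,0],-0.4],[[-0.02,-0.04,0.04],[0.04,-0.02,0],-1],[[-0.02,-0.04,0.04],[0.04,-0.02,0],-1],[[-0.02,-0.04,0.04],[0.04,-0.02,0],-1],[[-0.02,-0.04,0.04],[0.04,-0.02,0],-1],[[-0.02,-0.04,0.04],[0.04,-0.02,0],-1]]'

```text
t: 22.22
ee_pos: [474.5, 296.5, 16.5]
ee_rot: [0.762, 0.647, -0.001, -0.0]
ft_force: [-0.0, -0.0, 6.1]
gripper_width: 12.6
grip_force: 62.1
```

```bash
python3 - <<'E'
from h import *
to(475,296,290,-9.35)
E
```

```text
shift [-2.000e-02  1.000e-02 -1.094e+01] turn [-0.02  0.01 -0.  ] | now [474.5 296.5  16.5] psi -9.36 z axis [-0.002 -0.001 -1.   ] t 22.23 w 12.6
```

Request:
send_rows --commands '[[[0,0,-0.8],[0,0,0],-1],[[0,0,-2.2],[0,0,0],-1],[[0,0,-4],[0,0,0],-1],[[0,0,-6],[0,0,0],-1],[[0,0,-8],[0,0,0],-1],[[0,0,-10],[0,0,0],-1],[[0,0,-11],[0,0,0],-1],[[0,0,-11],[0,0,0],-1]]'

```text
t: 23.22
ee_pos: [475.5, 296.9, 292.5]
ee_rot: [0.762, 0.647, 0.001, 0.0]
ft_force: [-0.9, -0.2, -1.8]
gripper_width: 12.6
grip_force: 61.3
```

```bash
python3 - <<'E'
from h import *
to(595.9,10,290,19.6)
E
```

```text
shift [-10.54   6.62   0.1 ] turn [ 0.01 -0.   -5.79] | now [475.5 296.9 292.5] psi -9.36 z axis [ 0.001  0.    -1.   ] t 23.23 w 12.6
```

Request:
send_rows --commands '[[[-1.2,0.8,0],[0,0,-0.6],-1],[[-3,1.9,0],[0,0,-1.6],-1],[[-5,3.1,0],[0,0,-2.7],-1],[[-7,4.4,0],[0,0,-3.8],-1],[[-9,5.6,0],[0,0,-4.9],-1],[[-10.2,6.4,0],[0,0,-5.6],-1],[[-10.54,6.62,0],[0,0,-5.79],-1],[[-10.54,6.62,0],[0,0,-5.79],-1],[[-10.54,6.62,0],[0,0,-5.79],-1]]'

```text
t: 24.35
ee_pos: [594.1, 11.0, 289.7]
ee_rot: [0.576, 0.817, -0.002, -0.002]
ft_force: [-0.6, 0.3, -1.5]
gripper_width: 12.4
grip_force: 61.2
```

```bash
python3 - <<'E'
from box import *
L=look('m1',(595.9,10.1)); to(595.9,10,210,19.6)
edges(L,283,296,70,60); edges(L,150,160,75,50)
q=L[(L[:,2]>265)&(L[:,2]<292)&(abs(L[:,0])<70)&(abs(L[:,1])<55)]; print('x ext at y>10',np.percentile(q[q[:,1]>10][:,0],[1,99]).round(1),'y max',np.percentile(q[:,1],99).round(1))
E
```

```text
shift [-0.07  0.06  3.2 ] turn [-0.05 -0.01  0.02] | now [594.3  11.1 290.1] psi 19.68 z axis [-0.004 -0.001 -1.   ] t 24.4 w 12.6
283 296 n 17773 x [-57.   -0.3  56.2] y [-33.3  19.8  41.3] z 286.9 (array([-0.4,  1.6]), array([116.4,  80.5]), -0.4)
150 160 n 793 x [-65.9  -5.7  54.7] y [16.1 34.1 37.2] z 156.3 (array([-7.1, 26.5]), array([125.2,  21.7]), -0.5)
x ext at y>10 [-56.8  56.1] y max 41.4
```

View pics/w_m1.png

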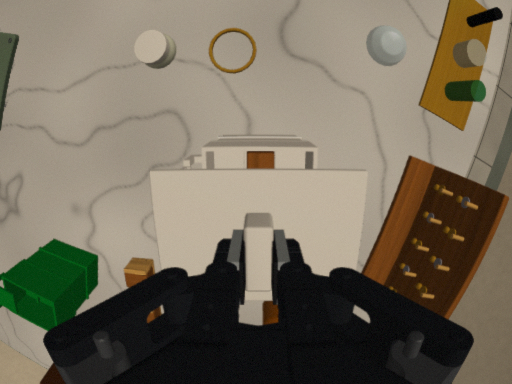

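The lid is held level above the box, with its plate at image (258,215). The offset is (-0.4, +1.6) mm. Lower in steps.

Request:
send_rows --commands '[[[-0.06,0.02,0.8],[-0.03,0,0],-1],[[-0.06,0.02,2],[-0.03,0,0],-1],[[-0.06,0.02,3.2],[-0.03,0,0],-1],[[-0.06,0.02,4],[-0.03,0,0],-1],[[-0.06,0.02,4.4],[-0.03,0,0],-1],[[-0.06,0.02,4.4],[-0.03,0,0],-1],[[-0.06,0.02,4.4],[-0.03,0,0],-1],[[-0.06,0.02,4.4],[-0.03,0,0],-1]]'

```text
t: 25.4
ee_pos: [596.4, 8.1, 182.0]
ee_rot: [0.577, 0.817, 0.0, 0.001]
ft_force: [0.4, -1.0, -1.1]
gripper_width: 12.5
grip_force: 61.2
```

```bash
python3 - <<'E'
from box import *
L=look('m2',(595.9,10.1)); to(595.2,9.8,165,19.6)
edges(L,170,184,62,60); edges(L,150,160,75,50)
E
```

```text
shift [ 0.08 -0.02  0.67] turn [ 0.01  0.01 -0.  ] | now [596.3   8.1 181.7] psi 19.59 z axis [ 0.002 -0.001 -1.   ] t 25.45 w 12.7
170 184 n 17648 x [-55.8   0.9  57.4] y [-37.   16.4  37.9] z 179.1 (array([ 0.7, -2.1]), array([116.7,  80.8]), -0.3)
150 160 n 1254 x [-68.1  -0.8  53.7] y [-20.7  35.9  37.2] z 156.3 (array([-16.8,  27.6]), array([137.5,  48.5]), 24.6)
```

Request:
send_rows --commands '[[[0.08,-0.02,0],[0,0,0],-1],[[0.08,-0.02,0],[0,0,0],-1],[[0.08,-0.02,0.15],[0,0,0],-1],[[0.08,-0.02,0.25],[0,0,0],-1],[[0.08,-0.02,0.35],[0,0,0],-1],[[0.08,-0.02,0.45],[0,0,0],-1],[[0.08,-0.02,0.45],[0,0,0],-1]]'

```text
t: 26.32
ee_pos: [594.2, 9.9, 168.9]
ee_rot: [0.577, 0.817, -0.0, -0.0]
ft_force: [-1.0, -0.4, -1.5]
gripper_width: 12.8
grip_force: 61.2
```

```bash
python3 - <<'E'
from box import *
L=look('m3',(595.9,10.1)); to(595.2,9.8,165,19.6)
edges(L,160,175,62,60)
E
```

```text
shift [-0.01  0.03  0.17] turn [-0.01  0.   -0.  ] | now [594.4   9.9 169.2] psi 19.59 z axis [-0.001 -0.    -1.   ] t 26.38 w 12.3
160 175 n 17766 x [-57.3  -0.6  55.9] y [-34.4  18.8  40.3] z 166.1 (array([-0.7,  0.6]), array([116.4,  80.5]), -0.3)
```

Request:
send_rows --commands '[[[-0.02,0.02,0.08],[0,0,0],-1],[[-0.02,0.02,0.15],[0,0,0],-1],[[-0.02,0.02,0.2],[0,0,0],-1],[[-0.02,0.02,0.23],[0,0,0],-1],[[-0.02,0.02,0.23],[0,0,0],-1]]'

```text
t: 27.0
ee_pos: [595.1, 9.6, 164.5]
ee_rot: [0.576, 0.817, -0.0, 0.0]
ft_force: [-3.4, -0.2, 5.7]
gripper_width: 12.8
grip_force: 62.1
```

```bash
python3 - <<'E'
from box import *
L=look('m4',(595.9,10.1)); to(595.2,9.8,165,19.6)
edges(L,157,170,62,60)
E
```

```text
shift [ 0.01  0.01 -0.02] turn [-0.01  0.   -0.  ] | now [595.1   9.6 164.4] psi 19.59 z axis [-0.    -0.001 -1.   ] t 27.05 w 12.5
157 170 n 17764 x [-56.6   0.1  56.5] y [-35.2  18.2  39.7] z 161.6 (array([-0.2, -0.1]), array([116.6,  80.6]), -0.3)
```

Contact force is 5.7 N, plate top 161.6, centred, so the lid is home. Release and rise.

Request:
send_rows --commands '[[[0,0,0],[0,0,0],-0.6],[[0,0,0],[0,0,0],-0.4],[[0,0,0],[0,0,0],-0.2],[[0,0,0],[0,0,0],-0.1],[[0,0,0],[0,0,0],-0.1],[[0,0,-0.4],[0,0,0],-0.1],[[0,0,-1.2],[0,0,0],-0.1],[[0,0,-2.4],[0,0,0],-0.1],[[0,0,-4],[0,0,0],-0.1],[[0,0,-6],[0,0,0],-1],[[0,0,-6],[0,0,0],-1],[[0,0,-6],[0,0,0],-1]]'

```text
t: 28.55
ee_pos: [595.1, 9.6, 313.9]
ee_rot: [0.577, 0.817, -0.0, 0.0]
ft_force: [-0.2, -0.7, -0.3]
gripper_width: -0.1
grip_force: 0.0
```

```bash
python3 - <<'E'
from box import *
L=look('f1',(595.9,10.1)); edges(L,157,170,62,60); edges(L,175,190,30,60)
g=L[(L[:,0]<-55)&(L[:,0]>-120)&(abs(L[:,1])<40)&(L[:,2]>166)&(L[:,2]<230)]
print('flap y',np.percentile(g[:,1],[1,50,99]).round(1),'z max',g[:,2].max().round(1),len(g))
for z in range(170,222,5):
    s=g[abs(g[:,2]-z)<2.5]
    if len(s): print(z,len(s),np.percentile(s[:,0],[2,50,98]).round(1))
to(595.2,9.8,300,19.6)
E
```

```text
157 170 n 7851 x [-56.7  -0.9  56.8] y [-39.2   2.6  39.2] z 161.6 (array([-0.1, -0.2]), array([117. ,  80.1]), -0.3)
175 190 n 539 x [-6.   0.7  7.5] y [-18.3   1.1  17.5] z 183.5 (array([ 0.7, -0.4]), array([36.5, 13.4]), 89.5)
flap y [-24.7   1.7  25.2] z max 210.6 1269
170 215 [-69.8 -66.1 -63.9]
175 105 [-69.2 -67.7 -66.7]
180 115 [-70.6 -69.1 -68.2]
185 111 [-71.9 -70.7 -69.4]
190 112 [-73.1 -72.1 -71. ]
195 103 [-74.3 -73.3 -72.2]
200 106 [-75.6 -74.3 -73.3]
205 143 [-77.7 -75.7 -74.5]
210 235 [-81.6 -78.4 -76.2]
shift [-0.01  0.03  0.5 ] turn [-0.03 -0.01 -0.  ] | now [594.5   9.7 312.6] psi 19.59 z axis [-0.002 -0.    -1.   ] t 28.6 w 0.1
```

The lid stays home after release, with its centre off by (-0.1, -0.2). The flap leans out with its tip at local x ≈ -80, z ≈ 210. I'll go outside the flap with shut fingers.

Request:
send_rows --commands '[[[0,-1.5,0],[0,0,0],-1],[[0,-3.2,0],[0,0,0],-1],[[0,-4.5,0],[0,0,0],-1],[[0,-4.6,0],[0,0,0],-1],[[0,-4.6,1.5],[0,0,0],-1],[[0,-4.6,3.2],[0,0,0],-1],[[0,-4.6,4.4],[0,0,0],-1],[[0,-4.6,4.5],[0,0,0],-1],[[0,-4.6,4.5],[0,0,0],-1]]'

```text
t: 29.72
ee_pos: [487.5, -28.9, 201.5]
ee_rot: [0.576, 0.817, -0.0, 0.0]
ft_force: [0.1, 0.4, -0.8]
gripper_width: -0.0
grip_force: 0.0
```

```bash
python3 - <<'E'
from box import *
h=np.radians(19.6); e=np.array([np.cos(h),np.sin(h)])
for x,z in ((-95,198),(-83,200),(-74,200),(-65,197),(-57,192),(-50,185),(-46,177),(-44,169)):
    c=np.array([595.9,10.1])+x*e; to(*c,z,19.6)
E
```

```text
shift [0.02 0.81 0.14] turn [-0.  0. -0.] | now [487.5 -28.9 201.5] psi 19.6 z axis [-0. -0. -1.] t 29.73 w -0.0
shift [0.02 1.29 0.06] turn [-0.  0. -0.] | now [487.5 -28.9 201.5] psi 19.6 z axis [-0. -0. -1.] t 29.73 w -0.0
shift [0.02 1.65 0.06] turn [-0.  0. -0.] | now [487.5 -28.9 201.5] psi 19.6 z axis [-0. -0. -1.] t 29.73 w -0.0
shift [0.02 2.01 0.18] turn [-0.  0. -0.] | now [487.5 -28.9 201.5] psi 19.6 z axis [-0. -0. -1.] t 29.73 w -0.0
shift [0.02 2.33 0.38] turn [-0.  0. -0.] | now [487.5 -28.9 201.5] psi 19.6 z axis [-0. -0. -1.] t 29.73 w -0.0
shift [0.02 2.61 0.66] turn [-0.  0. -0.] | now [487.5 -28.9 201.5] psi 19.6 z axis [-0. -0. -1.] t 29.73 w -0.0
shift [0.02 2.77 0.98] turn [-0.  0. -0.] | now [487.5 -28.9 201.5] psi 19.6 z axis [-0. -0. -1.] t 29.73 w -0.0
shift [0.02 2.85 1.3 ] turn [-0.  0. -0.] | now [487.5 -28.9 201.5] psi 19.6 z axis [-0. -0. -1.] t 29.73 w -0.0
```

Push it past vertical first, then check.

Request:
send_rows --commands '[[[0,0.4,0.1],[0,0,0],-1],[[0,0.8,0.1],[0,0,0],-1],[[0,1.1,0.06],[0,0,0],-1],[[0,1.4,0.06],[0,0,0],-1],[[0,1.7,0.06],[0,0,0],-1],[[0,2,0.18],[0,0,0],-1],[[0,2.2,0.3],[0,0,0],-1],[[0,2.2,0.3],[0,0,0],-1]]'

```text
t: 30.72
ee_pos: [538.5, -10.3, 193.0]
ee_rot: [0.576, 0.817, -0.0, -0.001]
ft_force: [0.3, -0.4, -0.8]
gripper_width: -0.3
grip_force: 0.0
```

```bash
python3 - <<'E'
from box import *
L=look('f2',(595.9,10.1)); edges(L,157,164,62,60)
g=L[(L[:,0]<-5)&(L[:,0]>-120)&(abs(L[:,1])<40)&(L[:,2]>166)&(L[:,2]<230)]
for z in range(170,222,5):
    s=g[(abs(g[:,2]-z)<2.5)]
    if len(s): print(z,len(s),np.percentile(s[:,0],[2,50,98]).round(1),np.percentile(s[:,1],[2,50,98]).round(1))
E
```

```text
157 164 n 13958 x [-55.4  -3.   56.3] y [-38.4  12.6  39.6] z 161.6 (array([ 0.6, -0.1]), array([116.6,  80.3]), -0.4)
170 571 [-71.  -67.5  -6.4] [-13.6  11.1  26.7]
175 333 [-66.  -62.9  -5.8] [-14.5   9.5  20.1]
180 374 [-62.4 -54.8  -5.7] [-15.2   9.7  19.9]
185 335 [-58.9 -51.4  -5. ] [-15.5   9.6  20.1]
190 170 [-56.3 -54.2 -49.3] [ 7.5 15.1 20.2]
195 234 [-58.2 -50.9 -46.8] [ 5.1 13.4 20. ]
200 461 [-69.  -47.3 -41.2] [-4.  11.4 19.9]
205 533 [-71.9 -45.6 -41.8] [-4.4  8.4 19.1]
210 259 [-72.9 -59.5 -46.9] [ 6.6  7.9 11.8]
215 300 [-73.  -60.4 -46.9] [ 6.5  8.1 11.8]
220 304 [-73.1 -60.  -46.9] [ 6.6 10.6 11.6]
```

View pics/w_f2.png

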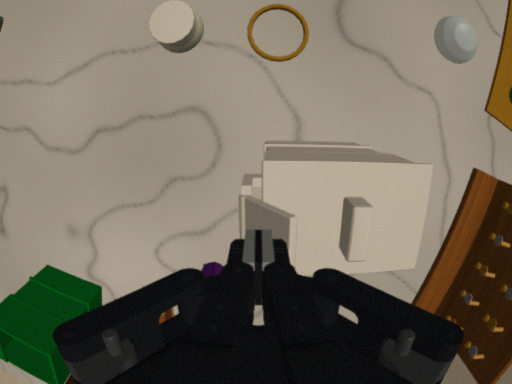

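The flap, at image (272,228), is leaning in at about 60°, with the shut fingers at (258,245) behind it. Continue down.

Request:
send_rows --commands '[[[0,0.25,0.14],[0,0,0],-1],[[0,0.45,0.32],[0,0,0],-1],[[0,0.6,0.5],[0,0,0],-1],[[0,0.7,0.68],[0,0,0],-1],[[0,0.76,0.84],[0,0,0],-1],[[0,0.8,0.96],[0,0,0],-1],[[0,0.8,0.96],[0,0,0],-1]]'

```text
t: 31.65
ee_pos: [557.4, -3.7, 169.3]
ee_rot: [0.577, 0.817, -0.0, -0.0]
ft_force: [-0.7, 0.4, -1.2]
gripper_width: -0.0
grip_force: 0.0
```

Request:
send_rows --commands '[[[0,0,0.04],[0,0,0],-1],[[0,0,0.08],[0,0,0],-1],[[0,0,0.1],[0,0,0],-1],[[0,0,0.1],[0,0,0],-1]]'

```text
t: 32.15
ee_pos: [557.7, -3.8, 167.6]
ee_rot: [0.577, 0.817, -0.0, 0.0]
ft_force: [-0.4, 0.0, 2.0]
gripper_width: -0.1
grip_force: 1.1
```

Request:
send_rows --commands '[[[0,0,0.05],[0,0,0],-1],[[0,0,0.05],[0,0,0],-1],[[0,0,-0.5],[0,0,0],-1],[[0,0,-2],[0,0,0],-1],[[0,0,-4],[0,0,0],-1],[[0,0,-6],[0,0,0],-1],[[0,0,-7],[0,0,0],-1],[[0,0,-7],[0,0,0],-1]]'

```text
t: 33.15
ee_pos: [558.8, -4.0, 345.3]
ee_rot: [0.577, 0.817, 0.001, 0.003]
ft_force: [0.5, 1.1, 0.3]
gripper_width: -0.1
grip_force: 0.0
```

```bash
python3 - <<'E'
from box import *
L=look('f3',(595.9,10.1)); edges(L,157,164,62,60)
m=(abs(L[:,1])<15)&(L[:,2]>155)&(L[:,2]<215)
for x in range(-72,-15,6):
    s=L[m&(abs(L[:,0]-x)<3)]; print(x,len(s),np.percentile(s[:,2],[5,50,95]).round(1) if len(s) else '')
m2=(abs(L[:,0])<6)&(abs(L[:,1])<16)&(L[:,2]>175)&(L[:,2]<192); print('handle z',np.median(L[m2][:,2]))
for n,c in (('roller',(527.5,-158.5,10)),('jar',(400.5,114,10)),('perf',(703,-226,10))): pass
E
```

```text
157 164 n 5241 x [-55.4  12.1  56.5] y [-40.    3.7  39. ] z 161.6 (array([ 0.6, -0.6]), array([115.3,  80.4]), -0.6)
-72 58 [166.7 168.6 170.1]
-66 151 [167.4 169.  170.3]
-60 139 [167.2 168.2 169.1]
-54 152 [166.7 168.3 169.2]
-48 130 [167.3 168.2 169.2]
-42 157 [166.9 168.1 169.3]
-36 129 [167.  168.3 169.2]
-30 155 [167.1 168.2 169.3]
-24 130 [160.7 167.3 169.1]
-18 130 [160.5 161.6 163.1]
handle z 183.55750892041758
```

View pics/w_f3.png

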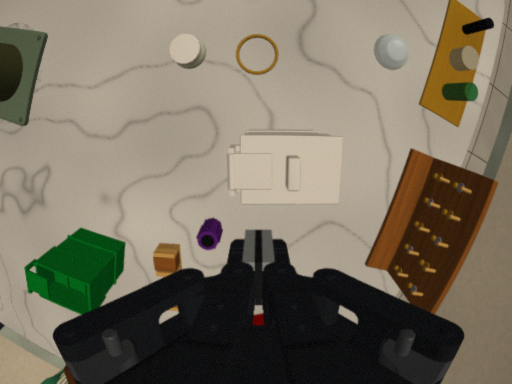

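The flap lies flat over the lid at image (252,171), level at 168.2 from hinge to tip. The lid is level at 161.6 and the robot is clear. Hand it in.

```bash
python3 -c "
from cell import arm; print(arm.close_job())"
```

```text
the job is handed in; nothing more can be done
None
```

The job is handed in: the long case stands between the ribs in the top tier, the lid is fully home and the flap lies flat over it, all checked on camera at about 33 s, but no verdict came back.

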